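# Level the damper stand and set its outer ring dial

### The arm

A 6-joint arm with a two-finger parallel gripper is mounted at the origin on the work surface. World frame = base frame: x ahead of the robot, y to its left, z up, the work surface at z = 0. Lengths are in m, angles in rad, forces in N, time in s.
With the tool pointing down it reaches from about 0.375 to 0.975 m from the base axis. Payload 3.8 kg.
Tool frame: the origin (TCP) lies midway between the tips of the shut fingers; the grasp point (between the pads) lies 19 mm behind it; x points along the fingers, y is the direction in which the jaws open and shut, and the axes are right-handed (so a half turn about x gives the same grasp; the last joint's range is limited). The gripper opens to 88 mm and grips with 3 to 60 N. Pads are 18 mm wide; open, the fingers measure 123 mm over their backs; the gripper's body (75 mm by 187 mm) begins 45 mm behind the grasp point.
Start: joints at [1.227, 0.264, 1.604, -0, 1.274, -0.037], TCP at [0.204, 0.643, 0.239] pointing down, gripper open.
Joint ranges: [-2.63, 2.63], [-0.94, 2.18], [0.31, 2.57], [-1.31, 4.45], [0, 2.66], [-2.55, 2.55]. Speed limits (rad/s): [2.57, 2.57, 3.14, 3.14, 3.14, 3.14].

### API

Orientations are given as a rotation vector (axis times angle).
In Python, from cell import manip, inverse_kinematics, cams, order gives the robot as it stands. Calls block until the motion is done:
- manip.move_pose(position, orientation): joint-space move of the TCP to a pose.
- manip.move_linear(position, rate=0.15, rot=None): straight line of the TCP; rot=None keeps the orientation; rate is the mean speed in m/s.
- manip.set_joints(angles): joint-space move.
- manip.set_gripper(opening, force=None): finger opening in m; force is the grip in N (None keeps the last); returns when the fingers have stopped.
- manip.dwell(seconds).
- inverse_kinematics(position, orientation): joint angles nearest the present ones, or None.
- manip.state(): the state.
- cams.capture(name): name is "scene" or "top" or "wrist"; returns a dict with "image" (400x640x3 uint8, blue, green, red), "z_map" (400x640 float32, m along the optical axis (not along the pixel's ray), 0 where there is no reading), "intrinsics" (3x3 intrinsics, pixels), "position" and "orientation" of the camera in the world; the wrist camera has in their place "T_tool_cam" (4x4, takes a point from camera to tool coordinates, whose origin is the TCP and whose axes are the tool frame's). Camera axes: x right, y down, z forward; pixel columns grow to the right and rows downward; lengths in m; the calibration is good to about 2 mm. A picture is of the moment at which its call begins: read the wrist's pose just before it.
A pose or a line that the arm cannot do raises manip.IKError and nothing moves.
- order.close_job(): hands the job in, once; it reports no verdict.
The state is a dict: "clock": time; "joint_pos": joint angles; "joint_velocities": joint speeds; "tau": joint torques, N m; "tool_pos": TCP position; "tcp_rot": TCP orientation; "contact_force": force on the tool from outside, world axes, zero at the start; "moment": the same for the moment, N m; "gripper_width": finger opening in m.
Only numpy, scipy, OpenCV 4.12 (cv2) and the standard library are available. Lean on these libraries where they do the work, as an engineer would, in place of code of your own. Each camera call takes 0.05 s, during which the arm holds its last target.

### The job

First push the orange wedge, thin end first, under the rubber pad of the damper stand's low corner until the bubble sits centred between the two black lines, and leave it there. Then turn the black outer ring dial until its white line points at the yellow mark, without turning the blue inner dial, which is already set. Let go of everything and leave the other things on the bench where they are.

Things in the scene. Friction and masses are not known exactly. Their poses are not given: they have to be found in the camera images.
- stand: Fixed foot of the damper service stand. Origin on the table straight below the dial axis; z up, -y towards the low corner, +x towards the yellow mark and spirit level. An aluminium plate (150 mm along x, 180 mm along y, top 42 mm up when level) tilts on it. A 50 mm wide tongue, the low corner, runs out from y = -90 to -140 mm with the rubber pad underneath.
- hinge (a point): Middle of the line about which the plate tilts, along the stand's x, at its y = +75 mm, 30 mm above the table. Only the plate's own weight (about 1.5 kg) keeps it down: a sideways push along y at the dials can tip it, one along x cannot. Two short rubber legs (20 mm across) under the plate at x = +-62 mm, y = -78 mm leave 100 mm between them for the wedge.
- level (a point): Centre of the yellow spirit level on the plate, 18 x 90 mm, top 52 mm above the table, lying along y. The white bubble (20 mm long) runs to the high end, 4 mm for each 0.01 rad of tilt, and must come between the two black lines (27 mm apart).
- plate (a joint): Tilt of the plate, rad: 0 when level, negative when the tongue is low. It starts on its stop at -0.06 (pad 12 mm too low); raising the pad 2 mm adds 0.01. The bubble lies between its lines within about +-0.0075.
- pad (a point): Lowest point, mid-width, of the rubber pad under the tongue: a round bar 16 mm thick, 46 mm long across the tongue. 22 mm above the table when level, 10 mm at the start. Axes as the plate's (the stand's, tilted). The wedge goes in along +y, with the wedge's x along this y.
- dial_axis (a point): On the common axis of the two dials, half-way up the outer one, 102 mm above the table when level. Axes the plate's (x towards the yellow mark); does not turn with the dials. Outer dial: black knurled ring 60 mm across, z = 88 to 116 mm. Inner dial: blue, 28 mm across, z = 116 to 138 mm. Below: a column 44 mm across and a fixed steel collar 90 mm across, top at z = 66 mm, with the mark.
- outer (a joint): Angle of the outer dial, rad, counter-clockwise from above positive, 0 when its white line points at the yellow mark (the stand's +x). Starts at -1.4 to -0.6. Stiff (about 0.08 N m), stays where it is left; can be turned past the mark.
- inner (a joint): Angle of the blue inner dial, rad, counter-clockwise positive, 0 when its white line points at the yellow mark, where it starts and must stay. It turns very easily (0.015 N m).
- wedge_grip (a point): In the grip block at the thick end of the orange plastic wedge, mid-length and mid-width, 34 mm above its underside. Block 40 mm long (x), 28 mm wide (y), 50 mm high. Axes: x points to the thin end, z up. Wedge 175 mm long, 140 g, lying flat: the ramp, 44 mm wide, rises from 3 mm at the tip to 30 mm at the block 135 mm behind it (1 in 5).
- wedge_tip (a point): Middle of the thin edge of the wedge, at its underside, 155 mm along x from wedge_grip. It meets the pad when some 35 mm past it; the plate is level when the tip is about 95 mm past the pad along the pad's y. Pushing it in takes about 10 N; friction keeps it there.
- spray_can: Bystander, leave alone: aluminium and blue spray can with a red cap, 58 mm across, 115 mm tall. Origin at the centre of its underside.
- grease_jar: Bystander, leave alone: white jar with a blue lid, 68 mm across, 62 mm tall. Origin at the centre of its underside.
- wrench: Bystander, leave alone: steel wrench, 170 mm long, lying flat. Origin at the centre of its underside.
- cassette: Bystander, leave alone: steel sprocket cassette, a stepped disc 120 mm across and 30 mm high. Origin at the centre of its underside.
- chainring: Bystander, leave alone: dark three-spoked ring, 122 mm across, 14 mm high. Origin at the centre of its underside.
- mug: Bystander, leave alone: white ceramic mug, 76 mm across, 90 mm tall. Origin at the centre of its underside.
There are look-alikes about, which are no part of the job. Of the things shaped like the part that bears wedge_grip, the orange one is meant.

How it is judged:
By the outcome, as a careful person would: the job done as asked, in the order asked, and still so for the second after the job is handed in, with the robot touching nothing.
It also fails if it takes over 54 s, if anything falls off the work surface, if the arm or the gripper's body presses on something with over 40 N, if the wrist force passes 120 N, or if a joint passes its speed limit or range.

## Working session

There is one attempt and no reset: what is moved stays moved. The work goes in short steps, each a Python script; the robot and the scene stay as the last script left them, time stands still between calls to the robot, and variables do not carry over. Pictures are saved under pics/ and viewed, and the job is handed in when it is done.

```bash
mkdir -p pics; ls
cat > h.py <<'E'
from cell import manip, inverse_kinematics, cams, order
import numpy as np, cv2
from scipy.spatial.transform import Rotation as R
def cap(n):
    s=manip.state(); c=cams.capture(n)
    K=np.array(c["intrinsics"])
    if n=="wrist":
        T=np.eye(4); T[:3,:3]=R.from_rotvec(s["tcp_rot"]).as_matrix(); T[:3,3]=s["tool_pos"]
        T=T@np.array(c["T_tool_cam"])
    else:
        T=np.eye(4); o=np.array(c["orientation"]); T[:3,:3]=o if o.shape==(3,3) else R.from_rotvec(o).as_matrix(); T[:3,3]=c["position"]
    return c["image"],c["z_map"],K,T
def cloud(z,K,T):
    v,u=np.mgrid[:z.shape[0],:z.shape[1]]
    p=np.stack([(u-K[0,2])/K[0,0]*z,(v-K[1,2])/K[1,1]*z,z],-1)
    return p@T[:3,:3].T+T[:3,3]
def ray(u,v,K,T,h):
    d=T[:3,:3]@np.array([(u-K[0,2])/K[0,0],(v-K[1,2])/K[1,1],1.])
    return T[:3,3]+d*(h-T[2,3])/d[2]
def proj(p,K,T):
    q=T[:3,:3].T@(np.array(p)-T[:3,3]); return (K@q/q[2])[:2]
E
python3 - <<'E'
from h import *
for n in ("scene","top","wrist"):
    im,z,K,T=cap(n); cv2.imwrite(f"pics/a_{n}.png",im); np.savez(f"a_{n}.npz",im=im,z=z,K=K,T=T)
    print(n,T.round(3).tolist(),K.round(1).tolist())
print(manip.state())
E
```

```text
pics
scene [[0.356, 0.788, -0.503, 1.033], [0.935, -0.299, 0.193, -0.222], [0.002, -0.539, -0.842, 0.965], [0.0, 0.0, 0.0, 1.0]] [[413.2, 0.0, 316.4], [0.0, 413.2, 197.8], [0.0, 0.0, 1.0]]
top [[-0.005, -0.983, 0.182, 0.371], [-1.0, 0.001, -0.024, -0.006], [0.023, -0.182, -0.983, 1.006], [0.0, 0.0, 0.0, 1.0]] [[372.7, 0.0, 323.5], [0.0, 372.7, 198.9], [0.0, 0.0, 1.0]]
wrist [[0.303, 0.917, 0.26, 0.137], [0.953, -0.291, -0.085, 0.664], [-0.002, 0.273, -0.962, 0.382], [0.0, 0.0, 0.0, 1.0]] [[315.9, 0.0, 315.5], [0.0, 315.9, 200.3], [0.0, 0.0, 1.0]]
{'clock': 0.15, 'joint_pos': array([ 1.22708830e+00,  2.64563308e-01,  1.60499699e+00, -2.05552283e-05,
        1.27370522e+00, -3.69132599e-02]), 'joint_velocities': array([ 0.00139184, -0.00055899, -0.00343399,  0.00041554,  0.00014128,
       -0.00040179]), 'tau': array([ 1.74594279e-04, -5.02841699e+01, -3.57469440e+01,  7.30271987e-02,
        2.49071326e-02, -6.06669641e-05]), 'tool_pos': array([0.20369374, 0.64298468, 0.23771953]), 'tcp_rot': array([ 0.23949299,  1.55764936, -0.24208756]), 'contact_force': array([ 0.60309184, -0.05719262,  0.42949731]), 'moment': array([ 0.01931935, -0.00576182,  0.03839828]), 'gripper_width': 0.08821589631968833}
```

View pics/a_scene.png

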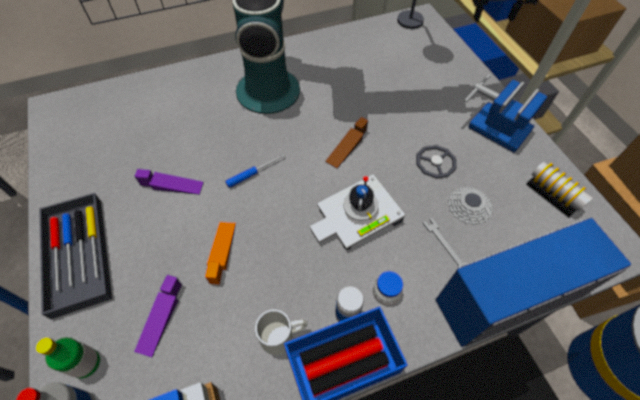

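View pics/a_top.png

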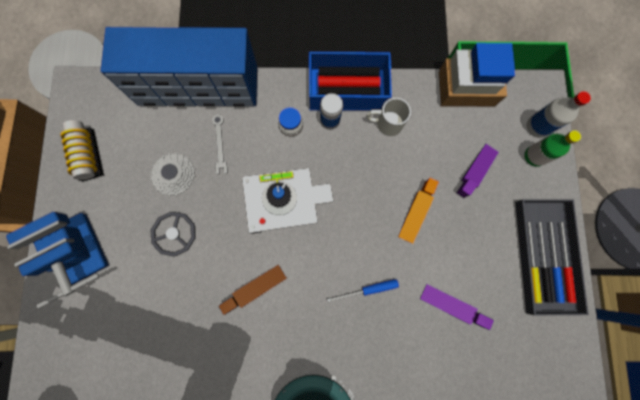

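View pics/a_wrist.png

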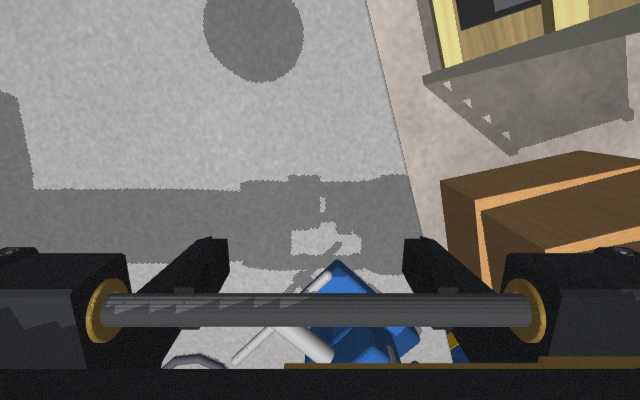

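The scene and top views show the stand at top px (278,195), with its tongue to the right (world −y) at (330,193). The orange wedge has its block at (430,187) and its tip near (408,240). The brown and purple wedges are the look-alikes.

Run:
```python
import numpy as np, cv2
a=np.load("a_top.npz"); b=np.load("a_scene.npz")
A=cv2.resize(a["im"][150:250,230:350],None,fx=6,fy=6,interpolation=cv2.INTER_CUBIC)
cv2.imwrite("pics/b1.png",A)
B=cv2.resize(b["im"][165:260,300:420],None,fx=6,fy=6,interpolation=cv2.INTER_CUBIC)
cv2.imwrite("pics/b2.png",B)
from h import cloud
for n,d in(("top",a),("scene",b)):
    P=cloud(d["z"],d["K"],d["T"]); hsv=cv2.cvtColor(d["im"],cv2.COLOR_BGR2HSV)
    m=cv2.inRange(hsv,(8,150,120),(20,255,255))
    k,l,s,c=cv2.connectedComponentsWithStats(m)
    for i in range(1,k):
        if s[i,4]>150:
            q=P[l==i]; print(n,s[i],q.min(0).round(3),q.max(0).round(3),np.median(hsv[l==i],0))
```

```text
top [399 178  39  65 978] [ 0.438 -0.332  0.   ] [ 0.604 -0.234  0.054] [ 18. 210. 194.]
top [234 267  51  39 756] [ 0.28  -0.006  0.   ] [0.374 0.198 1.006] [ 13. 171. 123.]
scene [327 129  34  38 469] [ 0.28   0.074 -0.001] [0.373 0.195 0.031] [ 13. 187. 127.]
scene [596 161  44  56 321] [ 0.548 -0.222 -0.224] [1.033 1.093 0.965] [ 16. 152. 174.]
scene [205 222  30  57 902] [ 0.437 -0.334  0.   ] [ 1.033 -0.222  0.965] [ 16. 255. 207.]
```

View pics/b1.png

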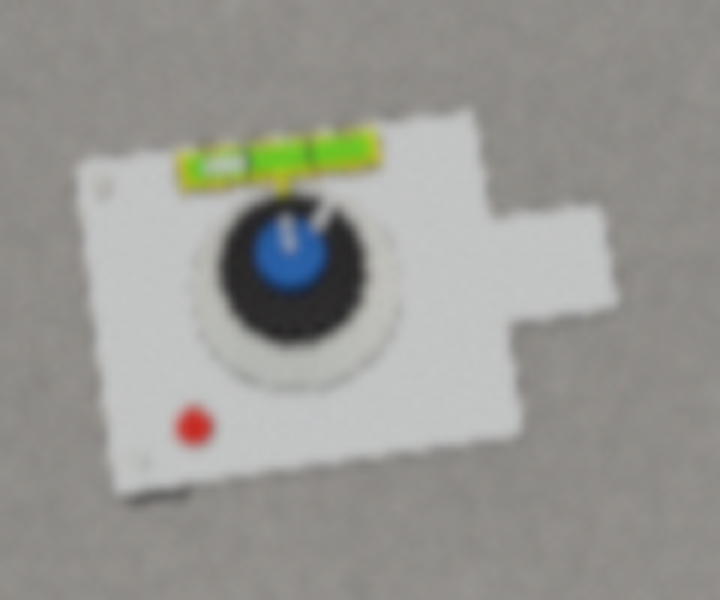

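View pics/b2.png

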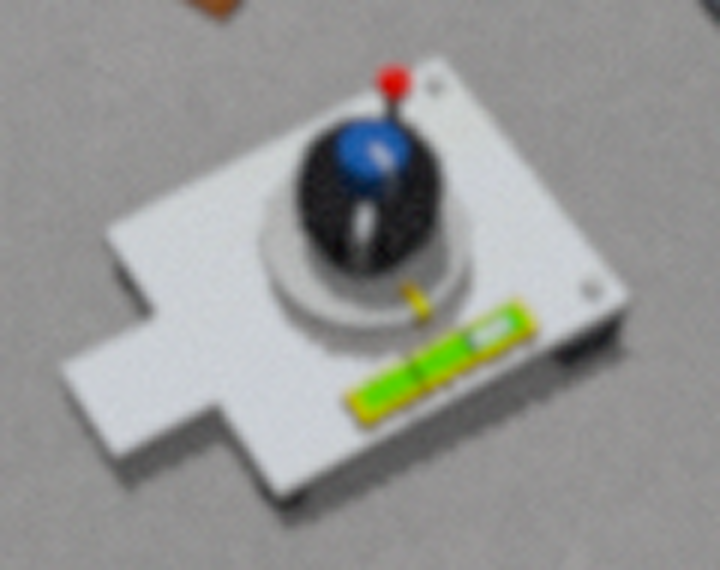

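```bash
cat > loc.py <<'E'
import numpy as np, cv2
from h import *
from scipy.optimize import least_squares
tilt=lambda p,a:np.array([p[0],75+(p[1]-75)*np.cos(a)+(p[2]-30)*np.sin(a),30+(p[2]-30)*np.cos(a)-(p[1]-75)*np.sin(a)])/1000
# a<0 : tongue low
def toworld(p,s): c,n=np.cos(s[2]),np.sin(s[2]); return np.array([s[0]+c*p[0]-n*p[1],s[1]+n*p[0]+c*p[1],p[2]])
E
python3 - <<'E'
from loc import *
a=np.load("a_top.npz"); b=np.load("a_scene.npz")
f=lambda L,o:[((x+.5)/6-.5+o[0],(y+.5)/6-.5+o[1]) for x,y in L]
obj=[(75,90,42),(75,-90,42),(-75,-90,42),(-75,90,42),(25,-140,42),(-25,-140,42)]
top=f([(78,160),(470,110),(520,437),(117,493),(602,205),(617,303)],(230,150))
sc=f([(632,298),(285,492),(105,235),(440,58),(120,458),(62,370)],(300,165))
for sg in (-.06,):
  for sets in ((0,),(1,),(0,1)):
    def res(s):
        r=[]
        for i in sets:
            d=(a,b)[i]
            for o,uv in zip(obj,(top,sc)[i]):
                w=toworld(tilt(o,sg),s); r+=list(ray(*uv,d["K"],d["T"],w[2])[:2]-w[:2])
        return np.array(r)
    q=least_squares(res,[.5,.1,0]); print(sg,sets,q.x.round(4),(q.fun*1000).round(1))
s=q.x
# red ball
def blob(d,lo,hi,box):
    hsv=cv2.cvtColor(d["im"],cv2.COLOR_BGR2HSV); m=np.zeros(hsv.shape[:2],np.uint8); x0,y0,x1,y1=box
    m[y0:y1,x0:x1]=cv2.inRange(hsv,lo,hi)[y0:y1,x0:x1]; v,u=np.nonzero(m); return u.mean(),v.mean(),len(u)
def dirr(d,u,v):
    K,T=d["K"],d["T"]; r=T[:3,:3]@np.array([(u-K[0,2])/K[0,0],(v-K[1,2])/K[1,1],1]); return T[:3,3],r/np.linalg.norm(r)
rb=[blob(a,(0,150,80),(8,255,255),(230,150,350,250)),blob(b,(0,150,80),(8,255,255),(340,165,420,200))]; print(rb)
o1,d1=dirr(a,*rb[0][:2]);o2,d2=dirr(b,*rb[1][:2])
t=np.linalg.lstsq(np.stack([d1,-d2],1),o2-o1,rcond=None)[0]; p=o1+t[0]*d1; p2=o2+t[1]*d2; print("red",p,p2)
c,n=np.cos(s[2]),np.sin(s[2]); e=(p+p2)/2-[s[0],s[1],0]; print("red in stand",c*e[0]+n*e[1],-n*e[0]+c*e[1],e[2])
# blue & black dial top, check
P=cloud(b["z"],b["K"],b["T"])
# wedge: top cloud
for nme,d,box in(("top",a,(395,170,445,250)),("sc",b,(195,215,245,290))):
    P=cloud(d["z"],d["K"],d["T"]); hsv=cv2.cvtColor(d["im"],cv2.COLOR_BGR2HSV)
    m=np.zeros(hsv.shape[:2],np.uint8); x0,y0,x1,y1=box; m[y0:y1,x0:x1]=cv2.inRange(hsv,(8,150,90),(22,255,255))[y0:y1,x0:x1]
    m=(m>0)&(d["z"]>0)
    blk=P[m&(P[...,2]>.044)&(P[...,2]<.06)]; print(nme,"block",len(blk),blk.mean(0),cv2.minAreaRect((blk[:,:2]*1000).astype(np.float32)))
    al=P[m&(P[...,2]>-.01)&(P[...,2]<.06)]; print(cv2.minAreaRect((al[:,:2]*1000).astype(np.float32)))
E
```

```text
-0.06 (0,) [0.5496 0.088  0.149 ] [-0.3 -3.  -1.   2.2 -0.5  2.3  1.1 -2.4 -2.1 -0.1  2.8  1. ]
-0.06 (1,) [0.551  0.0878 0.1598] [-0.9 -2.3 -2.2  1.7  2.   0.4  2.1 -1.7 -1.2  1.1  0.1  0.9]
-0.06 (0, 1) [0.5503 0.0879 0.1544] [-0.4 -3.2 -2.1  1.9 -1.7  2.7  0.8 -1.8 -3.5 -0.3  1.3  1.1 -0.7 -2.1
 -1.1  2.1  3.3  0.   2.4 -2.3  0.2  1.2  1.6  0.8]
[(np.float64(261.8666666666667), np.float64(220.53333333333333), 15), (np.float64(365.2352941176471), np.float64(178.52941176470588), 17)]
red [0.48858407 0.12646951 0.07208482] [0.48816229 0.12521583 0.07185401]
red in stand -0.05532727185797239 0.047044217988454956 0.07196941518593664
top block 141 [ 0.5833472  -0.31317031  0.04930111] ((583.7697143554688, -313.34417724609375), (26.6217098236084, 36.53781509399414), 64.6794662475586)
((522.7714233398438, -285.1517028808594), (43.33031463623047, 170.6506805419922), 65.44662475585938)
sc block 185 [ 0.58517159 -0.31457116  0.04817291] ((584.9850463867188, -314.79296875), (27.988548278808594, 38.33208084106445), 65.4158935546875)
((523.408935546875, -286.89703369140625), (44.32771301269531, 174.6516571044922), 65.22197723388672)
```

```bash
cat >> loc.py <<'E'
def down(yaw):  # tool x down, tool y at world yaw
    y=np.array([np.cos(yaw),np.sin(yaw),0]); x=np.array([0,0,-1.]); return R.from_matrix(np.stack([x,y,np.cross(x,y)],1)).as_rotvec()
S=[.5503,.0879,.1544]
W=[.5843,-.3142,2.711]
st=lambda x,y,z:toworld(np.array([x,y,z]),S)
E
python3 - <<'E'
from loc import *
a=np.load("a_top.npz")
for n,u,v,h in(("mug",397,113,.09),("mugR",395,128,.0),("can",331,104,.11),("jar",290,119,.06),("purp",492,150,.05),("purp2",467,190,.0)): print(n,ray(u,v,a["K"],a["T"],h).round(3))
c=cams.capture("wrist"); print(np.array(c["T_tool_cam"]).round(3).tolist())
for k in (0,1):
  for nm,p,y in(("grasp",[W[0],W[1],.015],W[2]+np.pi/2),("pre",st(0,-.315,.02),S[2]+np.pi),("end",st(0,-.185,.015),S[2]+np.pi),("dial-1",st(0,0,.084),S[2]-1.),("dial0",st(0,0,.084),S[2]),("dial+1",st(0,0,.084),S[2]+1.)):
    q=inverse_kinematics(p,down(y+k*np.pi)); print(k,nm,None if q is None else np.round(q,2))
E
```

```text
mug [ 0.77  -0.222  0.09 ]
mugR [ 0.763 -0.236  0.   ]
can [ 0.785 -0.048  0.11 ]
jar [0.764 0.06  0.06 ]
purp [ 0.682 -0.486  0.05 ]
purp2 [ 0.582 -0.43   0.   ]
[[0.0, -0.273, 0.962, -0.145], [1.0, -0.001, -0.0, 0.0], [0.001, 0.962, 0.273, -0.07], [0.0, 0.0, 0.0, 1.0]]
0 grasp [-0.53  0.45  1.8  -0.    0.89  1.47]
0 pre None
0 end None
0 dial-1 [ 0.11  0.19  2.   -0.    0.95  0.96]
0 dial0 [ 0.11  0.19  2.    0.    0.95 -0.04]
0 dial+1 [ 0.11  0.19  2.    0.    0.95 -1.04]
1 grasp [-0.53  0.45  1.8   0.    0.89 -1.67]
1 pre [-0.4   0.41  1.85 -0.    0.88 -0.55]
1 end [-0.2   0.33  1.97 -0.    0.84 -0.36]
1 dial-1 [ 0.11  0.19  2.   -0.    0.95 -2.18]
1 dial0 None
1 dial+1 [ 0.11  0.19  2.   -0.    0.95  2.1 ]
```

Run:
```python
from loc import *
rot=down(W[2]-np.pi/2)
manip.move_pose([.35,.1,.3],down(-.3)) if False else None
manip.move_pose([W[0],W[1],.16],rot)
im,z,K,T=cap("wrist"); cv2.imwrite("pics/c1.png",im)
P=cloud(z,K,T); hsv=cv2.cvtColor(im,cv2.COLOR_BGR2HSV)
m=(cv2.inRange(hsv,(8,150,90),(22,255,255))>0)&(z>0)
blk=P[m&(P[...,2]>.045)&(P[...,2]<.056)]; print(len(blk),cv2.minAreaRect((blk[:,:2]*1000).astype(np.float32)))
print(manip.state()["clock"],manip.state()["tool_pos"])
```

```text
1437 ((583.4473266601562, -314.98809814453125), (27.616994857788086, 39.22856903076172), 64.48863220214844)
3.8417 [ 0.5846886  -0.3135559   0.16007635]
```

View pics/c1.png

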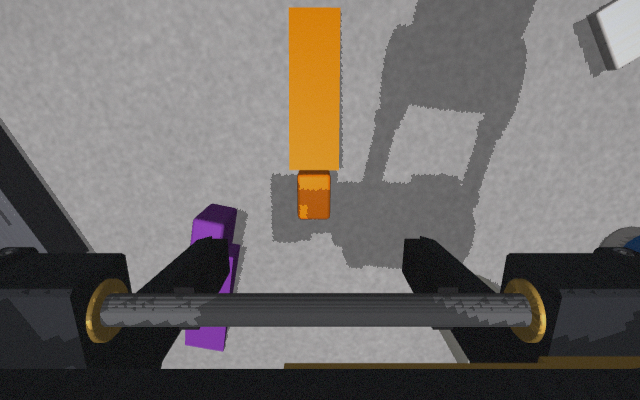

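The wrist view shows the orange wedge aligned with the tool, block centre at px (313,195). The purple look-alike lies close by on the left, with its near edge at about px (240,210). I'll narrow the jaws before going down.

Run:
```python
from loc import *
rot=down(W[2]-np.pi/2)
manip.set_gripper(.05)
manip.move_linear([.584,-.3145,.015],rate=.12)
print(manip.state()["contact_force"])
manip.set_gripper(0.0,force=40)
s=manip.state(); print(s["gripper_width"],s["clock"],s["contact_force"])
manip.move_linear([.584,-.3145,.035],rate=.1)
pre=st(0,-.320,.035)
manip.move_linear(pre,rate=.15,rot=down(S[2]))
im,z,K,T=cap("top"); cv2.imwrite("pics/d_top.png",im)
im2,z2,K2,T2=cap("scene"); cv2.imwrite("pics/d_sc.png",cv2.resize(im2[150:350,180:440],None,fx=3,fy=3))
imw,zw,Kw,Tw=cap("wrist"); cv2.imwrite("pics/d_w.png",imw); np.savez("d.npz",imt=im,zt=z,ims=im2,zs=z2,imw=imw,zw=zw,Kw=Kw,Tw=Tw)
s=manip.state(); print(s["gripper_width"],s["clock"],s["tool_pos"],pre)
```

```text
[ 0.84008378 -0.1484075  -0.47833797]
0.02743302365101623 6.3667 [-0.2041324  -0.40367061  2.57927643]
0.027812007711650023 8.0 [ 0.59935459 -0.22866481  0.0348681 ] [ 0.59951192 -0.22829327  0.035     ]
```

View pics/d_sc.png

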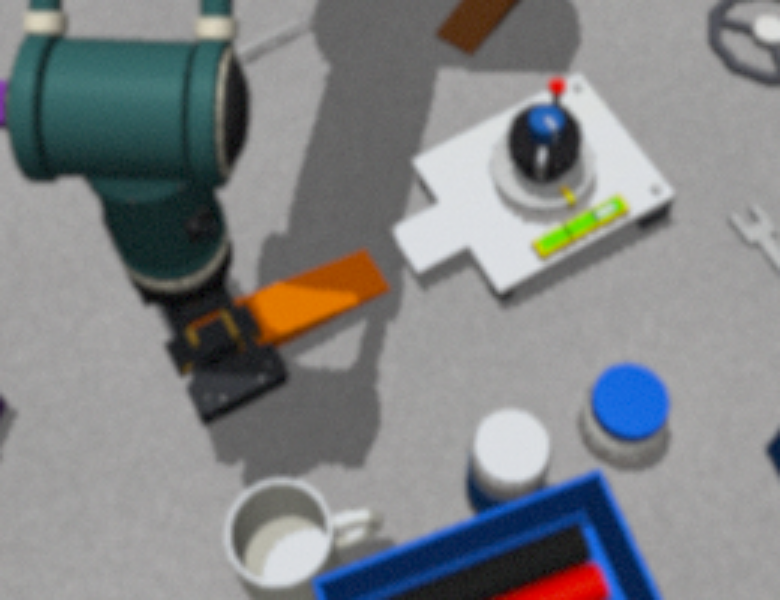

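View pics/d_w.png

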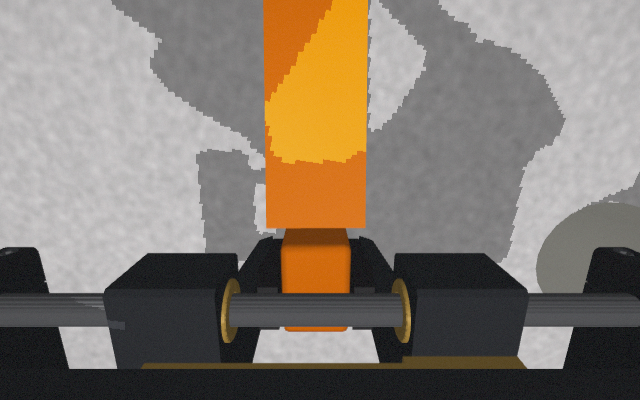

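View pics/d_top.png

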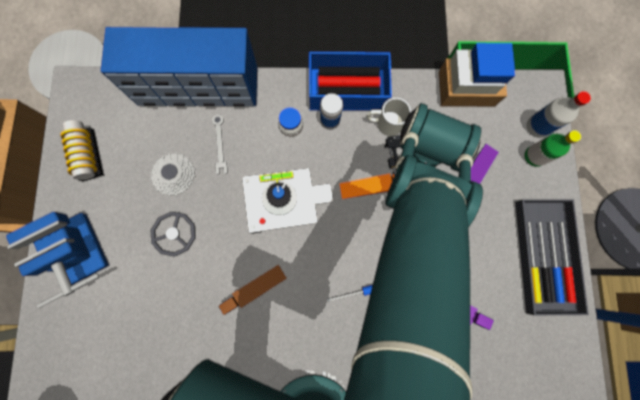

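The pictures show the wedge held straight. In the zoomed scene view the tip (375,272) is in line with the tongue end (415,250). Next I lower it, push most of the way and look at the bubble.

```bash
cat > step.py <<'E'
from loc import *
def look(tag):
    im2,_,_,_=cap("scene"); im,_,_,_=cap("top")
    A=cv2.resize(im2[165:260,300:420],None,fx=5,fy=5,interpolation=cv2.INTER_CUBIC)
    B=cv2.resize(im[150:250,230:350],None,fx=5,fy=5,interpolation=cv2.INTER_CUBIC)
    cv2.imwrite(f"pics/{tag}_s.png",A); cv2.imwrite(f"pics/{tag}_t.png",B)
E
python3 - <<'E'
from step import *
manip.move_linear(st(0,-.320,.0152),rate=.08)
print("low",manip.state()["contact_force"].round(1))
for y in(-.25,-.205,-.195):
    manip.move_linear(st(0,y,.0152),rate=.07); s=manip.state()
    print(y,s["contact_force"].round(1),s["tool_pos"].round(4),s["gripper_width"],s["clock"])
look("e")
E
```

```text
low [ 1.3 -0.9  1.9]
-0.25 [0.2 0.4 0.5] [ 0.5885 -0.1588  0.015 ] 0.02787539231290203 9.55
-0.205 [ 2.1 -5.7 -2.5] [ 0.5826 -0.1162  0.0153] 0.027619920315753232 10.3417
-0.195 [ 1.2 -5.3 -3.3] [ 0.5809 -0.106   0.0151] 0.02778304114663152 10.6333
```

View pics/e_s.png

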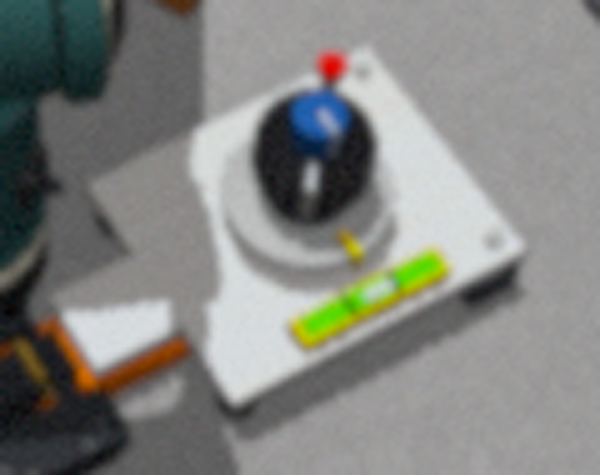

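View pics/e_t.png

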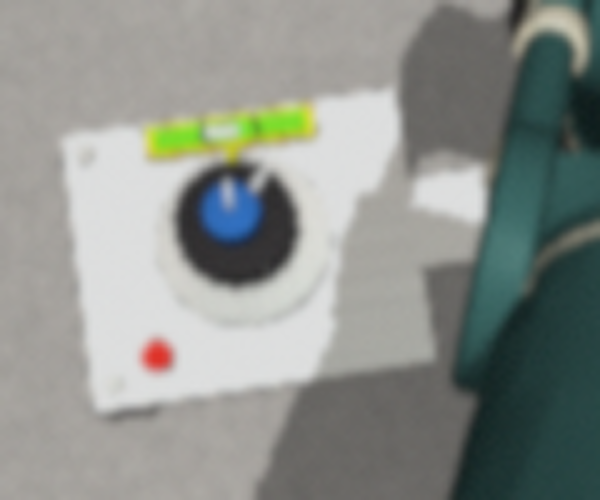

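The bubble is at top px 222 against a level centre of about 231, and at scene px 379 against 371. That is about 4.5 mm short, so the wedge needs about 11 mm more.

Run:
```python
from step import *
manip.move_linear(st(0,-.1838,.0152),rate=.04); s=manip.state()
print(s["contact_force"].round(1),s["tool_pos"].round(4),s["clock"])
im2,_,_,_=cap("scene")
cv2.imwrite("pics/f_s.png",cv2.resize(im2[205:245,350:400],None,fx=12,fy=12,interpolation=cv2.INTER_CUBIC))
im,_,_,_=cap("top")
cv2.imwrite("pics/f_t.png",cv2.resize(im[160:200,250:300],None,fx=12,fy=12,interpolation=cv2.INTER_CUBIC))
```

```text
[ 1.5 -5.7 -3.5] [ 0.579  -0.0951  0.0151] 11.1667
```

View pics/f_s.png

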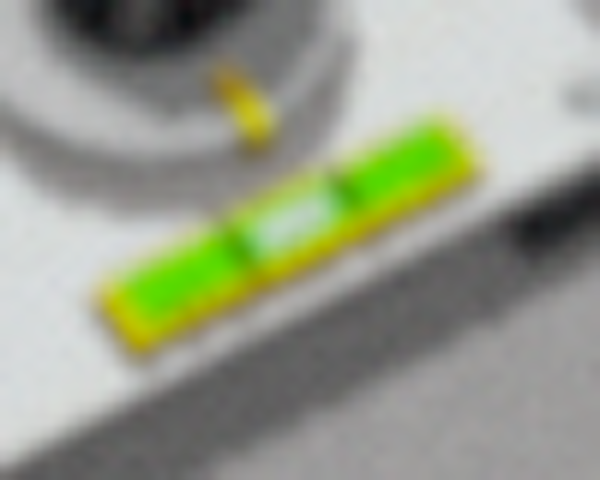

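View pics/f_t.png

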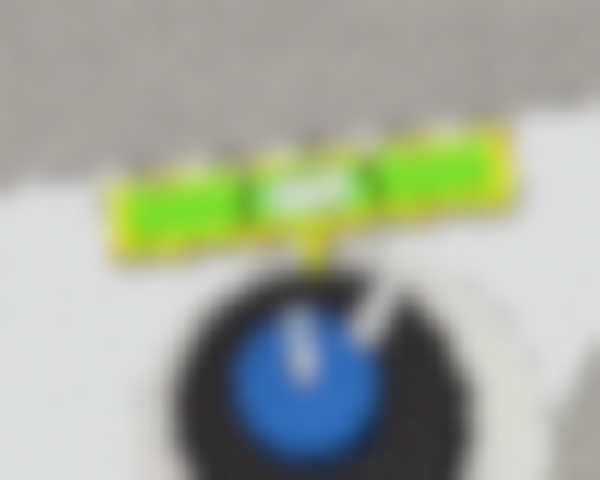

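Both views show the bubble midway between its lines: scene lines at about px (238,243) and (345,190) with the bubble at 295, and top lines at 247 and 375 with the bubble at 311. I'll release the wedge, retreat upwards and look from above the dial.

Run:
```python
from step import *
manip.set_gripper(.05); s=manip.state(); print(s["contact_force"].round(1),s["clock"])
p=s["tool_pos"]; manip.move_linear([p[0],p[1],.1],rate=.12)
manip.move_linear([p[0],p[1],.25],rate=.25)
manip.set_gripper(.088)
manip.move_linear(st(0,0,.25),rate=.25,rot=down(S[2]))
imw,zw,Kw,Tw=cap("wrist"); cv2.imwrite("pics/g_w.png",imw); np.savez("g.npz",im=imw,z=zw,K=Kw,T=Tw)
im2,_,_,_=cap("scene"); cv2.imwrite("pics/g_s.png",cv2.resize(im2[165:260,280:420],None,fx=5,fy=5,interpolation=cv2.INTER_CUBIC))
print(manip.state()["clock"],manip.state()["tool_pos"])
```

```text
[ 0.6 -0.3 -0.5] 11.775
15.075 [0.55052632 0.08671217 0.24998936]
```

View pics/g_s.png

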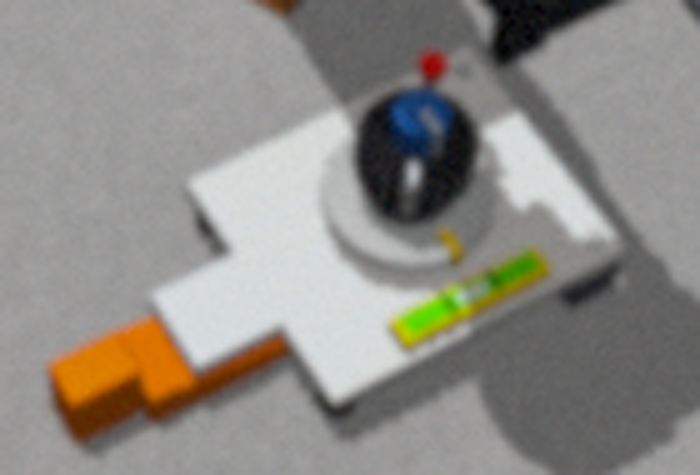

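View pics/g_w.png

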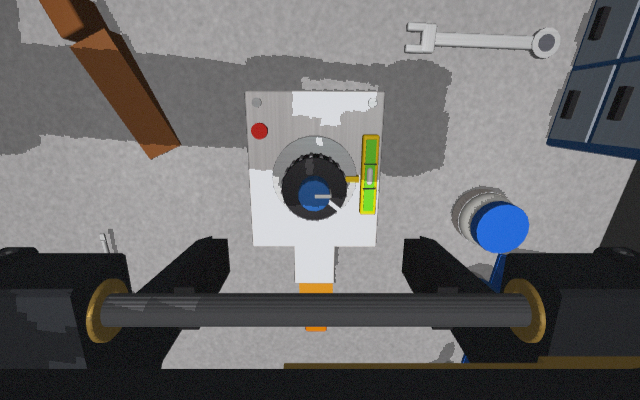

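The bubble is still centred with the wedge released (wrist px (370,176), level spanning rows 135–214). The outer dial's line points to lower right, near px (335,206), and the blue dial's line points right. Next I measure the dial centre and the line angles.

```bash
cat > dial.py <<'E'
from step import *
def dial(im,z,K,T,tag=None,box=(255,130,400,250)):
    x0,y0,x1,y1=box; hsv=cv2.cvtColor(im,cv2.COLOR_BGR2HSV)
    sub=np.zeros(z.shape,bool); sub[y0:y1,x0:x1]=True
    out={}
    inv=lambda w:np.array([np.cos(S[2])*(w[0]-S[0])+np.sin(S[2])*(w[1]-S[1]),-np.sin(S[2])*(w[0]-S[0])+np.cos(S[2])*(w[1]-S[1])])*1000
    P=cloud(z,K,T); Z=P[...,2]
    def fill(m): 
        c,_=cv2.findContours(m.astype(np.uint8),cv2.RETR_EXTERNAL,cv2.CHAIN_APPROX_NONE); return max(c,key=cv2.contourArea)
    blue=sub&(cv2.inRange(hsv,(95,90,40),(125,255,255))>0)&(Z>.131)&(Z<.145)
    (bu,bv),br=cv2.minEnclosingCircle(fill(blue)); bc=inv(ray(bu,bv,K,T,.138)); out["blue"]=(bu,bv,br,bc)
    # ring top annulus by height
    rt=sub&(Z>.110)&(Z<.145)&(z>0)
    q=P[sub&(Z>.113)&(Z<.119)]; (ku,kv),kr=cv2.minEnclosingCircle((q[:,:2]*1000).astype(np.float32)); out["ring"]=(inv(np.array([ku,kv])/1000),kr,len(q))
    white=sub&(hsv[...,1]<70)&(hsv[...,2]>120)
    for nm,lo,hi,h,rm in(("outerline",.110,.121,.116,(15,32)),("innerline",.132,.145,.138,(0,14))):
        c=out["ring"][0] if nm[0]=="o" else bc
        v,u=np.nonzero(white&(Z>lo)&(Z<hi))
        pts=np.array([inv(ray(a,b,K,T,h)) for a,b in zip(u,v)])-c
        r=np.hypot(*pts.T); k=(r>rm[0])&(r<rm[1]); pts=pts[k]
        m=pts.mean(0); out[nm]=(len(pts),m,np.arctan2(m[1],m[0]))
    return out
E
python3 - <<'E'
from dial import *
g=np.load("g.npz"); o=dial(g["im"],g["z"],g["K"],g["T"])
for k,v in o.items(): print(k,v)
cv2.imwrite("pics/g_z.png",cv2.resize(g["im"][125:225,260:390],None,fx=6,fy=6,interpolation=cv2.INTER_CUBIC))
from loc import *
# yellow mark on collar & level center
hsv=cv2.cvtColor(g["im"],cv2.COLOR_BGR2HSV); P=cloud(g["z"],g["K"],g["T"])
for n,lo,hi in(("mark",.062,.070),("level",.047,.058)):
    m=(cv2.inRange(hsv,(20,120,80),(75,255,255))>0)&(P[...,2]>lo)&(P[...,2]<hi); m[:130]=0;m[250:]=0
    w=P[m][:,:2]; d=w.mean(0)-S[:2]; print(n,m.sum(),np.cos(S[2])*d[0]+np.sin(S[2])*d[1],-np.sin(S[2])*d[0]+np.cos(S[2])*d[1], cv2.minAreaRect((w*1000).astype(np.float32)))
E
```

```text
blue (313.5714416503906, 194.70535278320312, 16.35723114013672, array([-1.49559067,  1.5718361 ]))
ring (array([-1.46824886,  0.01531117]), 30.932619094848633, 2347)
outerline (104, array([ 11.46363162, -16.7696004 ]), np.float64(-0.9711648121305742))
innerline (50, array([ 7.75316926, -1.1332377 ]), np.float64(-0.14513670176589508))
mark 74 0.038294693567173216 0.0007115331731050939 ((587.9154663085938, 94.3659439086914), (13.86672592163086, 5.327971458435059), 8.84235668182373)
level 1162 0.05897326983677194 0.002433845012844559 ((609.03564453125, 97.47309875488281), (18.09953498840332, 88.14059448242188), 8.640450477600098)
```

View pics/g_z.png

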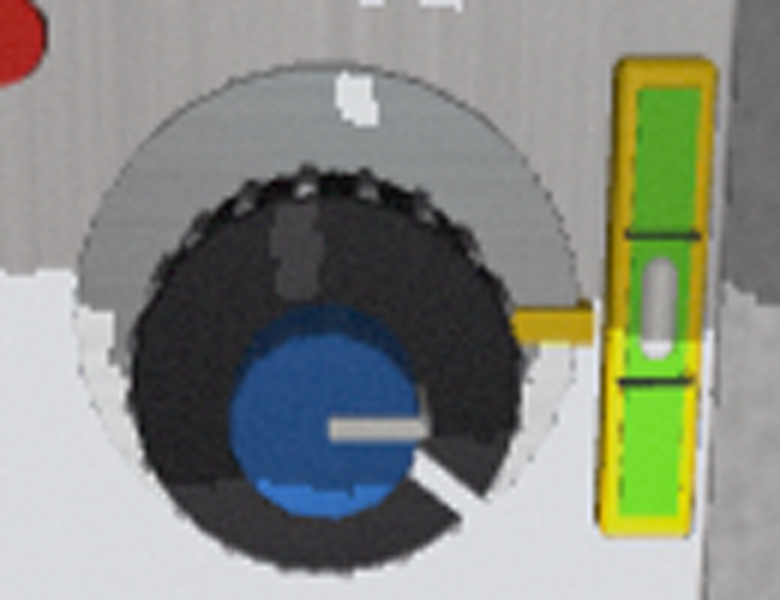

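```bash
cat > lines.py <<'E'
from step import *
def lines(im,K,T,c=(-1.4,.6),vmin=110):
    """angle of the two white lines in the stand frame, by dial plane ray-casting; c = dial centre there, mm"""
    def polar(h):
        v,u=np.mgrid[:400,:640]; d=np.stack([(u-K[0,2])/K[0,0],(v-K[1,2])/K[1,1],np.ones(u.shape)],-1)@T[:3,:3].T
        w=T[:3,3]+d*((h-T[2,3])/d[...,2])[...,None]; X=(w[...,0]-S[0])*1000;Y=(w[...,1]-S[1])*1000
        return np.cos(S[2])*X+np.sin(S[2])*Y-c[0],-np.sin(S[2])*X+np.cos(S[2])*Y-c[1]
    hsv=cv2.cvtColor(im,cv2.COLOR_BGR2HSV); wh=(hsv[...,1]<75)&(hsv[...,2]>vmin); o=[]
    for h,r0,r1 in((.116,17,28),(.138,1,13)):
        X,Y=polar(h); r=np.hypot(X,Y); m=wh&(r>r0)&(r<r1)
        k,l,s,_=cv2.connectedComponentsWithStats(m.astype(np.uint8))
        if k<2: o.append(None); continue
        i=1+np.argmax(s[1:,4]); p=np.stack([X[l==i],Y[l==i]],1).astype(np.float32)
        f=cv2.fitLine(p,cv2.DIST_L2,0,.01,.01).ravel(); f=f if f[:2]@p.mean(0)>0 else -f
        o.append((len(p),round(float(np.arctan2(f[1],f[0])),3),round(float(np.arctan2(*p.mean(0)[::-1])),3),p.mean(0).round(1)))
    return o
E
python3 - <<'E'
from lines import *
g=np.load("g.npz")
for c in((-1.4,.6),(-1.5,1.6),(-1.5,0)): print(lines(g["im"],g["K"],g["T"],c))
E
```

```text
[(53, -0.698, -0.692, array([ 17.5, -14.5], dtype=float32)), (47, 0.022, -0.012, array([ 7.2, -0.1], dtype=float32))]
[(50, -0.706, -0.723, array([ 17.3, -15.3], dtype=float32)), (45, 0.036, -0.15, array([ 7. , -1.1], dtype=float32))]
[(53, -0.705, -0.672, array([ 17.7, -14.1], dtype=float32)), (43, 0.01, 0.071, array([6.7, 0.5], dtype=float32))]
```

Run:
```python
from step import *
c=(-.0014,.0006); P=lambda z:st(c[0],c[1],z)
manip.move_linear(P(.18),rate=.15,rot=down(S[2]-.35))
manip.move_linear(P(.087),rate=.1); s=manip.state(); print(s["contact_force"].round(1),s["tool_pos"],P(.087))
manip.set_gripper(0,force=20); s=manip.state(); print("grip",s["gripper_width"],s["contact_force"].round(1),s["moment"].round(2),s["clock"])
manip.move_linear(P(.087),rate=.1,rot=down(S[2]+0)); s=manip.state(); print(s["contact_force"].round(1),s["moment"].round(2),s["clock"])
manip.move_linear(P(.087),rate=.1,rot=down(S[2]+.35)); s=manip.state(); print(s["contact_force"].round(1),s["moment"].round(2),s["clock"],s["tcp_rot"],down(S[2]+.35))
im2,_,_,_=cap("scene"); cv2.imwrite("pics/h_s.png",cv2.resize(im2[130:260,280:420],None,fx=4,fy=4,interpolation=cv2.INTER_CUBIC))
imw,_,K,T=cap("wrist"); cv2.imwrite("pics/h_w.png",imw)
```

```text
[ 0.1 -1.2  0.3] [0.54954617 0.0883665  0.08773708] [0.54882438 0.08827756 0.087     ]
grip 0.05962673903535994 [-0.5 -0.5  2.4] [-0.08  0.25 -0.06] 17.3167
[-1.9  0.1  4.6] [0.02 0.35 0.09] 17.8167
[-3.2  0.9  5.6] [-0.02  0.44  0.02] 18.3167 [ 0.83098959  1.40645626 -0.83136448] [ 0.83016266  1.40652807 -0.83016266]
```

View pics/h_s.png

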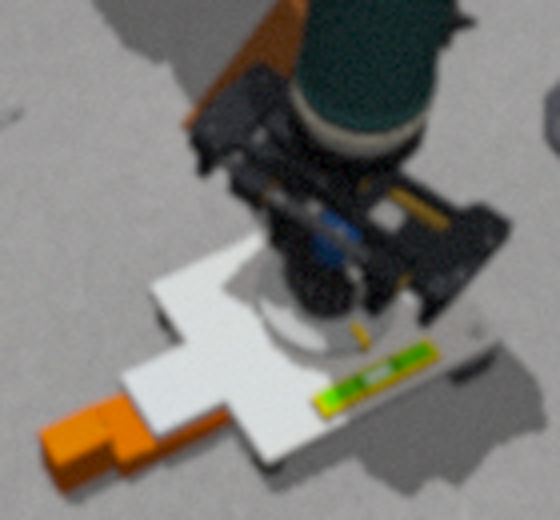

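View pics/h_w.png

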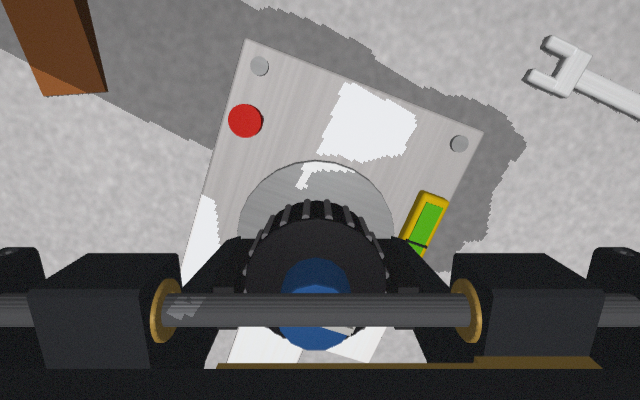

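The ring is gripped at 59.6 mm and turned. The scene view shows the bubble still centred at about (378,372), and the wedge in place. I'll release, rise and re-measure.

Run:
```python
from lines import *
c=(-.0014,.0006); P=lambda z:st(c[0],c[1],z)
manip.set_gripper(.088); 
manip.move_linear(P(.18),rate=.12)
manip.move_linear(P(.25),rate=.2,rot=down(S[2]))
im,z,K,T=cap("wrist"); np.savez("i.npz",im=im,z=z,K=K,T=T)
cv2.imwrite("pics/i_z.png",cv2.resize(im[125:225,260:390],None,fx=6,fy=6,interpolation=cv2.INTER_CUBIC))
print(lines(im,K,T),lines(im,K,T,vmin=85),manip.state()["clock"])
```

```text
[(48, -0.001, -0.013, array([22.3, -0.3], dtype=float32)), (58, 0.001, 0.009, array([6.9, 0.1], dtype=float32))] [(60, -0.003, 0.008, array([22.3,  0.2], dtype=float32)), (58, 0.001, 0.009, array([6.9, 0.1], dtype=float32))] 20.4833
```

View pics/i_z.png

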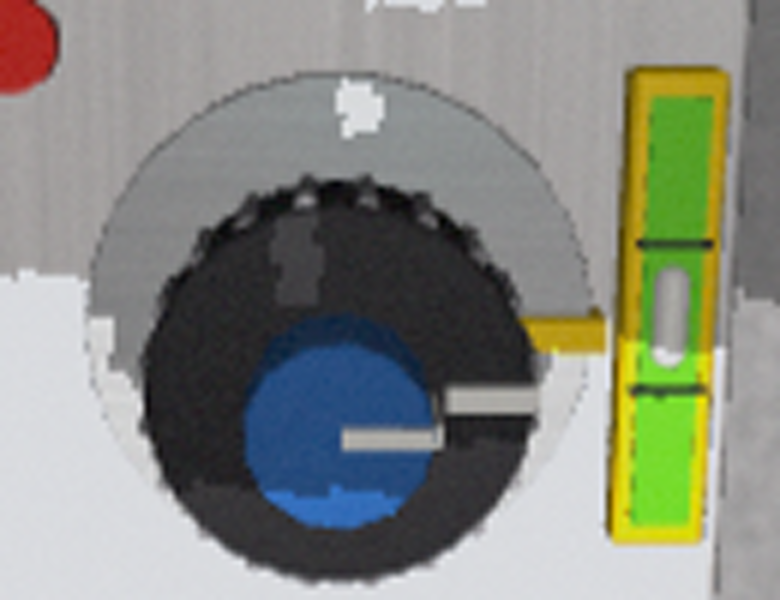

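Both dial lines measure within 0.01 rad of the mark direction. The bubble (zoomed rows 265–368, centre 316) sits midway between its lines (rows 243 and 390). The gripper is clear of everything, so I'll hand the job in.

Run:
```python
from step import *
look("z"); order.close_job(); print(manip.state()["clock"])
```

```text
the job is handed in; nothing more can be done
the job is handed in; nothing more can be done
```

View pics/z_s.png

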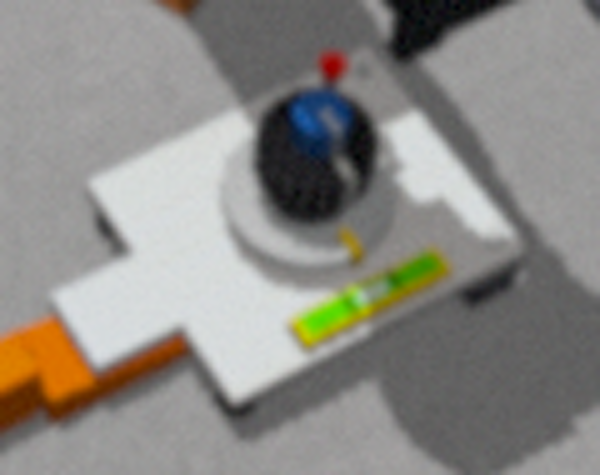

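The job is done and handed in at about 20.6 s on the robot's clock, well inside the 54 s limit.

- **Wedge:** I pushed the orange wedge thin end first under the low-corner pad. The bubble stayed midway between the two black lines after I let go of the wedge and after I turned the dial.
- **Dials:** I gripped only the black outer ring and turned it about +0.70 rad. From above, its white line then measured between -0.013 and +0.008 rad of the mark. The blue inner dial still read about 0.00 to 0.01 rad.
- **Force and clearance:** The highest tool force I read was about 7 N. At hand-in the gripper was open and well above the dials, touching nothing.
- **Bystanders:** I planned the moves to keep clear of the other things on the bench. I did not re-measure their positions at the end.
- **Disagreement:** My first automatic reading of the outer dial's line gave -0.97 rad because plate pixels got into the mask. A direct line fit gave -0.70, and I used that.

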